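# Hang the pipette back on the crowded rack

### The arm

A 6-joint arm with a two-finger parallel gripper is mounted at the origin on the work surface. World frame = base frame: x ahead of the robot, y to its left, z up, the work surface at z = 0. Lengths are in mm, angles in rad, forces in N, time in s.
With the tool pointing down it reaches from about 350 to 875 mm from the base axis. Payload 4.2 kg.
Tool frame: the origin (TCP) lies between the finger pads; the fingertips stand 8 mm ahead of it and the grasp point (between the pads) lies 11 mm behind it; z points along the fingers, y is the line along which they close (so a half turn about z gives the same grasp; the last joint's range is limited). The gripper opens to 85 mm and grips with 20 to 120 N. Pads are 22 mm wide; open, the fingers measure 114 mm over their backs; the gripper's body (76 mm by 85 mm) begins 54 mm behind the grasp point. The pads swing forward as they close: fully open they stand 13 mm farther back than shut.
Start: joints at [-1.075, 0.385, 0.008, 0, -1.194, -0.259], TCP at [146.638, -607.533, 206.112] pointing down, gripper open.
Joint ranges: [-3.14, 3.14], [-1.21, 2.06], [-1.07, 1.41], [-3.16, 2.05], [-2.99, -0.16], [-3.1, 3.1]. Speed limits (rad/s): [2.79, 2.79, 3.14, 3.14, 3.14, 3.14].

### API

Orientations are given as a unit quaternion [x, y, z, w].
In Python, from bench import read_state, get_image, camera_params, job_done gives the robot as it stands.
- The arm moves only by the tool drive_tool, never from a script. Its argument "moves" is a list that holds one entry, the list of rows, each a list of 7 numbers: the shift along the tool's x, y, z in m, then the turn, a rotation vector about the tool's x, y, z in rad, then the closure in counts, from 0 (fully open) to 255 (shut). A call has 1 to 8 rows; each row shifts and turns the commanded pose from where the row before left it, along the tool's axes as they then stand; what a row does not reach is not made up. A row lasts 1/12 s, in which the tool goes at most 41.7 mm and 7.16 degrees, less where a joint would pass 70% of its speed; a pose out of reach is approached as far as the arm can. A call is refused whole if a number of a shift passes 0.0417 or a number of a turn 0.125, either way. A call with a gripper value outside its range is refused whole. The fingers move at their own pace and stop on an object; the grip force is fixed at half the most. Time passes only in rows, so rows that do not move let the fingers close. It gives the time, the measured TCP pose, the force and the opening at its end, in the units of the state.
- read_state(): the state, without advancing time (a new reading comes with each control period).
- get_image(name): name is "scene" or "top"; returns the picture (420x560x3 uint8, blue, green, red); there is no depth.
- camera_params(name): a dict with "mtx" (3x3 intrinsics, pixels), "extrinsics" (4x4, takes a point from camera to world coordinates). Camera axes: x right, y up, looking along -z (the intrinsics and any distortion apply to the point x, -y, -z); pixel columns grow to the right and rows downward; lengths in mm; the calibration is good to about 2 mm. A picture is of the moment at which its call begins. camera_params takes no time and is no camera call.
- job_done(): hands the job in, once; it reports no verdict.
The state is a dict: "clock": time; "joints": joint angles; "joint_vel": joint speeds; "joint_efforts": joint torques, N m; "position": TCP position; "ee_rot": TCP orientation; "contact_force": force on the tool from outside, world axes, zero at the start; "wrist_torque": the same for the moment, N m; "gripper_width": finger opening in mm.
Only numpy, scipy, OpenCV 4.12 (cv2) and the standard library are available. Lean on these libraries where they do the work, as an engineer would, in place of code of your own. Each camera call takes 0.05 s, during which the arm holds its last target. There are 200 camera calls.

### The job

Take the red-capped pipette out of its bench stand and hang it upright by its collar on the empty place of the pipette rack, between the blue-capped and purple-capped ones, and let go of it. Do not knock those two neighbours: they must stay hanging where they are.

Things in the scene. Friction and masses are not known exactly. Their poses are not given: they have to be found in the camera images.
- red_pipette_grip (a point): Red-capped white pipette, 215 mm tall, 90-185 g: shaft 13 mm wide up to 110 mm, then a collar 50 mm wide, 8 mm thick, then a handle 30 mm wide up to 203 mm, then a 19 mm button. Point on the axis, on the handle, 180 mm above the nose's end, 70 mm above the collar's underside; z up. Stands loose in a hole 55 mm deep in a fixed grey block 70x70x60 mm. Round: grip it from any side.
- empty_place (a point): Middle of 5 places of the fixed rack, red tag behind. Point midway between its 2 steel prongs (8 mm bars, 30 mm apart inside), level with their tops, where a collar rests, 150 mm up; x into the rack, y along it, z up. Prongs end at x -45 mm, turned up 12 mm; rail front at x +45, tag 15 mm up. Bring the shaft in along x, collar above the upturned ends, then lower. Places 72 mm apart.
- blue_pipette: Blue-capped pipette, same shape and size as the red-capped one, hanging loose next to the empty place on one side. Origin at its nose's end (40 mm above the bench), z up along it. Its top is 255 mm above the bench.
- purple_pipette: Purple-capped pipette, same shape and size, hanging loose next to the empty place on the other side. Origin at its nose's end (40 mm above the bench), z up along it. Outside these two hang a green- and a grey-capped one; a yellow-capped one stands in a second grey block on the bench.
Not all that is in view belongs to the job. What is shaped like the blue_pipette but black or brown is not meant.

How it is judged:
By the outcome, as a careful person would: the job done as asked, in the order asked, and still so for the second after the job is handed in, with the robot touching nothing.
It also fails if it takes over 42 s, if anything falls off the work surface, if the arm or the gripper's body presses on something with over 40 N, if the wrist force passes 120 N, or if a joint passes its speed limit or range.

## Working session

There is one attempt and no reset: what is moved stays moved. The work goes in short steps, Python scripts to look and compute and a tool call to move; the robot and the scene stay as the last step left them, time stands still between calls to the robot, and variables do not carry over. Pictures are saved under pics/ and viewed, on a budget of 10 in all, crops included, one or two more only if the job needs it, and the job is handed in when it is done.

Besides the shell and the picture viewer there is one more tool, called by a JSON object that holds its "fn" and its "kwargs", one argument or row to a line. drive_tool: Moves the arm, as the interface text tells. Its arguments: {"type":"object","properties":{"moves":{"type":"array"}},"required":["moves"]}

```bash
mkdir -p pics; python3 - <<'E'
from bench import *
import cv2
for n in("scene","top"):
    cv2.imwrite(f"pics/{n}0.png",get_image(n)); p=camera_params(n); print(n,p)
print(read_state())
E
```

```text
scene {'mtx': array([[542.38189389,   0.        , 277.80864936],
       [  0.        , 542.38189389, 205.36470748],
       [  0.        ,   0.        ,   1.        ]]), 'extrinsics': array([[ 7.87257891e-01, -5.24592562e-01,  3.24079708e-01,
         8.59567552e+02],
       [ 6.16452947e-01,  6.81948079e-01, -3.93614763e-01,
        -3.37658084e+02],
       [-1.45181569e-02,  5.09656219e-01,  8.60255637e-01,
         9.10633489e+02],
       [ 0.00000000e+00,  0.00000000e+00,  0.00000000e+00,
         1.00000000e+00]])}
top {'mtx': array([[386.75662566,   0.        , 280.23693997],
       [  0.        , 386.75662566, 213.59946379],
       [  0.        ,   0.        ,   1.        ]]), 'extrinsics': array([[-2.17163168e-02,  9.86429642e-01, -1.62742011e-01,
         4.25166279e+02],
       [-9.99760994e-01, -2.18370943e-02,  1.04686757e-03,
         4.55467936e+01],
       [-2.52115144e-03,  1.62725848e-01,  9.86668101e-01,
         9.30456514e+02],
       [ 0.00000000e+00,  0.00000000e+00,  0.00000000e+00,
         1.00000000e+00]])}
{'clock': 0.1, 'joints': array([-1.07539667e+00,  3.85455085e-01,  6.77016252e-03, -4.36990756e-04,
       -1.19398500e+00, -2.58597390e-01]), 'joint_vel': array([-0.00041296, -0.00181526,  0.00416701, -0.00014512, -0.00097058,
       -0.00157669]), 'joint_efforts': array([-4.26217539e-04, -3.93318772e+01,  1.88929582e+01,  4.19792488e+00,
       -2.63515838e-03,  3.01570630e-06]), 'position': array([ 146.50473575, -607.00605553,  205.14855353]), 'ee_rot': array([-1.18044607e-01,  9.93007831e-01,  9.45773518e-04, -1.56035859e-04]), 'contact_force': array([0.45521588, 0.0156935 , 0.97006227]), 'wrist_torque': array([ 0.03010994,  0.03095313, -0.00379542]), 'gripper_width': 85.1962380989786}
```

View pics/scene0.png

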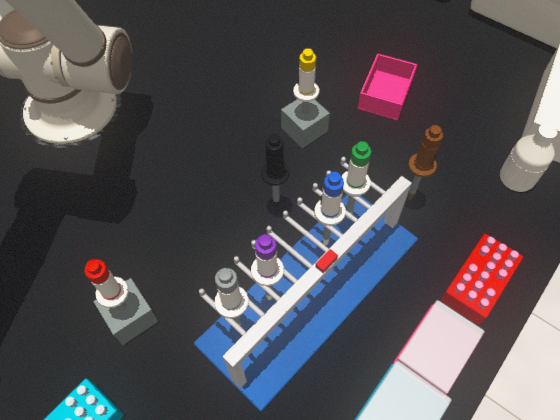

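View pics/top0.png

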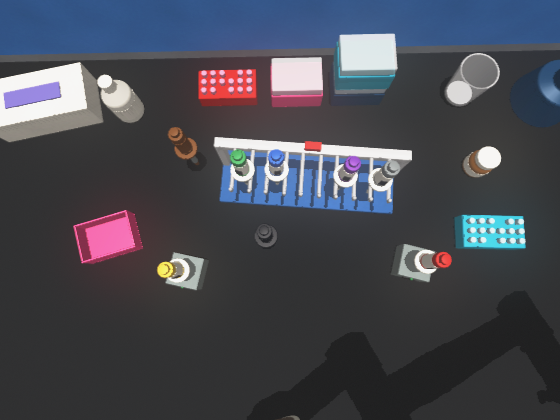

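Red-capped candidates are the red cap at scene (97,268) / top (443,260), and the red tag at scene (327,261) / top (313,146). There is also a red brick at scene (485,275) / top (228,84). The pipette is the one in the grey block. I'll check it in close crops.

```bash
python3 - <<'E'
import cv2,numpy as np
t=cv2.imread("pics/top0.png");s=cv2.imread("pics/scene0.png")
f=lambda a,k:cv2.resize(a,None,fx=k,fy=k,interpolation=cv2.INTER_CUBIC)
a=np.vstack([f(t[130:220,210:410],4)[:, :800],np.hstack([f(t[225:275,385:460],4),np.zeros((200,20,3),np.uint8),f(t[225:275,250:370],4)])[:, :800]])
cv2.imwrite("pics/c1.png",a)
b=np.hstack([f(s[170:300,190:350],4),f(s[250:350,60:150],4)[:, :1][:0].reshape(0,0,3) if 0 else np.zeros((520,0,3),np.uint8)])
cv2.imwrite("pics/c2.png",b)
E
```

```text
(no output)
```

View pics/c1.png

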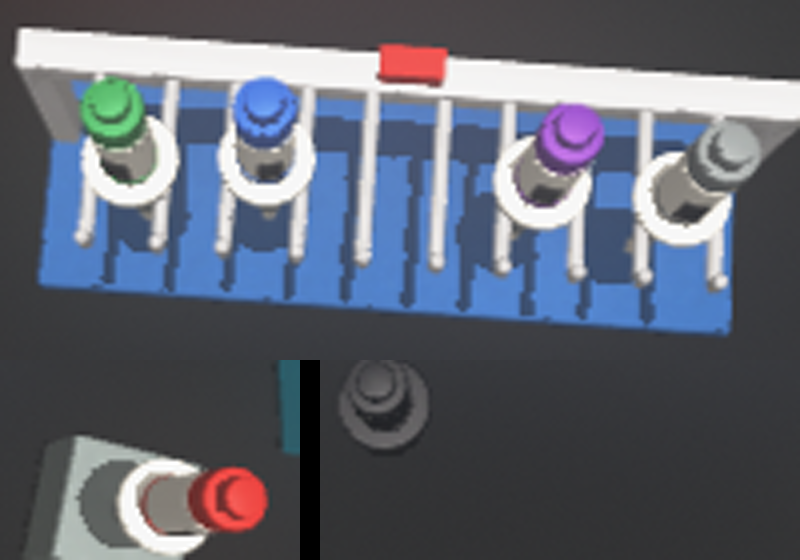

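View pics/c2.png

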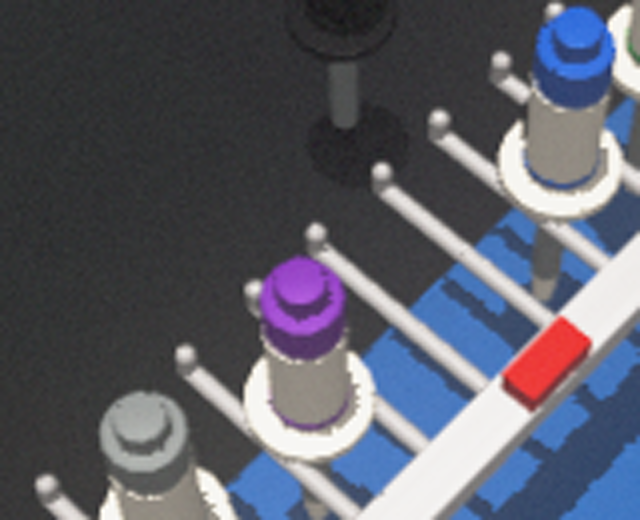

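Crop 1 (top) shows the red pipette in its block, with its button at (444,259) and its collar at (426,262). The empty place's prong tips are at about (300,194) and (319,195), with the tag between blue and purple. Crop 2 (scene) puts the same tips at (285,213) and (269,228).

```bash
cat > h.py <<'E'
from bench import *
import numpy as np
P={n:camera_params(n) for n in("scene","top")}
def plane(n,u,v,z):
    K,E=P[n]["mtx"],P[n]["extrinsics"]
    d=E[:3,:3]@(np.linalg.inv(K)@[u,v,1]*[1,-1,-1]); c=E[:3,3]
    return (c+d*(z-c[2])/d[2])[:2].round(1)
def proj(n,p):
    K,E=P[n]["mtx"],P[n]["extrinsics"]
    q=K@((E[:3,:3].T@(np.asarray(p,float)-E[:3,3]))*[1,-1,-1]); return (q[:2]/q[2]).round(1)
E
python3 - <<'E'
from h import *
T=lambda u,v,z,o=(210,130):plane("top",(u+.5)/4-.5+o[0],(v+.5)/4-.5+o[1],z)
S=lambda u,v,z:plane("scene",(u+.5)/4-.5+190,(v+.5)/4-.5+170,z)
R=(385,225)
print("red btn",T(238,138,220,R),plane("scene",96.5,264.5,220)," collar",T(163,148,123,R),plane("scene",111.5,290.5,123))
for nm,t,s in(("tipL",(362,257),(380,175)),("tipR",(437,262),(316,235))):print(nm,T(*t,160),S(*s,160))
print("rail prongs",T(372,95,146),T(445,103,146))
print("blue btn",T(265,93,255),S(578,36,255),"collar",T(266,160,158),S(561,165,158))
print("purp btn",T(575,123,255),S(300,283,255),"collar",T(542,180,158),S(310,396,158))
print("green/grey collar",T(130,160,158),T(683,198,158))
print("tag",T(413,65,165),S(547,363,165))
print("black collar",T(62,45,118,(250,225)),"top",T(55,20,215,(250,225)))
E
```

```text
red btn [ 451.6 -252.3] [ 457.7 -251.8]  collar [ 450.9 -253.7] [ 452.9 -255.6]
tipL [592.    3.4] [594.6   0.7]
tipR [588.6 -34.7] [591.2 -36. ]
rail prongs [682.2  -5.3] [677.  -43.6]
blue btn [648.6  50.3] [649.4  47.3] collar [644.7  51.2] [648.4  49.5]
purp btn [631.3 -89.7] [632.4 -91.9] collar [630.9 -90.5] [631.7 -90.5]
green/grey collar [646.3 121.4] [ 619.7 -162.4]
tag [691.6 -25.7] [696.  -27.7]
black collar [512.3  77.6] top [513.6  76.8]
```

{"fn": "drive_tool", "kwargs": {
  "moves": [
    [[0, 0, -0.009, 0, 0, -0.124, 0], [0, 0, -0.009, 0, 0, -0.124, 0], [0, 0, -0.009, 0, 0, -0.124, 0], [0, 0, -0.009, 0, 0, -0.124, 0], [0, 0, -0.009, 0, 0, -0.124, 0], [0, 0, -0.009, 0, 0, -0.124, 0], [0, 0, -0.009, 0, 0, -0.124, 0], [0, 0, -0.007, 0, 0, -0.124, 0]]
  ]
}}

```text
clock: 0.77
position: [146.6, -607.4, 276.3]
ee_rot: [-0.579, 0.815, 0.0, 0.0]
contact_force: [0.4, -0.2, 0.7]
gripper_width: 85.5
```

{"fn": "drive_tool", "kwargs": {
  "moves": [
    [[0, 0, 0, 0, 0, -0.124, 0], [0, 0, 0, 0, 0, -0.123, 0], [-0.0272, -0.0193, 0, 0, 0, 0, 0], [-0.0272, -0.0193, 0, 0, 0, 0, 0], [-0.0272, -0.0193, 0, 0, 0, 0, 0], [-0.0272, -0.0193, 0, 0, 0, 0, 0], [-0.0272, -0.0193, 0, 0, 0, 0, 0], [-0.0272, -0.0193, 0, 0, 0, 0, 0]]
  ]
}}

```text
clock: 1.43
position: [278.0, -454.5, 275.7]
ee_rot: [-0.673, 0.74, 0.0, 0.0]
contact_force: [0.9, -0.3, 0.9]
gripper_width: 85.2
```

{"fn": "drive_tool", "kwargs": {
  "moves": [
    [[-0.0272, -0.0193, 0, 0, 0, 0, 0], [-0.0272, -0.0193, 0, 0, 0, 0, 0], [-0.0272, -0.0193, 0, 0, 0, 0, 0], [-0.0272, -0.0193, 0, 0, 0, 0, 0], [-0.0272, -0.0193, 0, 0, 0, 0, 0], [-0.0272, -0.0193, 0, 0, 0, 0, 0], [-0.0272, -0.0193, 0, 0, 0, 0, 0], [-0.0272, -0.0193, 0, 0, 0, 0, 0]]
  ]
}}

```text
clock: 2.1
position: [452.3, -252.5, 275.8]
ee_rot: [-0.673, 0.74, 0.0, -0.0]
contact_force: [0.0, -0.8, -0.4]
gripper_width: 85.1
```

{"fn": "drive_tool", "kwargs": {
  "moves": [
    [[0, 0, 0, 0, 0, 0, 0], [0, 0, 0, 0, 0, 0, 0]]
  ]
}}

```text
clock: 2.27
position: [452.4, -252.6, 275.5]
ee_rot: [-0.674, 0.739, 0.001, -0.0]
contact_force: [-0.4, -1.0, 0.1]
gripper_width: 85.2
```

```bash
python3 - <<'E'
from h import *
import cv2
print(read_state()["position"])
f=lambda a:cv2.resize(a,None,fx=4,fy=4,interpolation=cv2.INTER_CUBIC)
s=get_image("scene")[210:340,40:200];cv2.imwrite("pics/s1.png",f(s))
print("btn proj scene",proj("scene",(452,-253.5,220)),"tip",proj("scene",(452,-253.5,267)))
E
```

```text
[ 452.41787195 -252.64958515  275.4686605 ]
btn proj scene [ 92.8 263.1] tip [ 81.9 248.2]
```

View pics/s1.png

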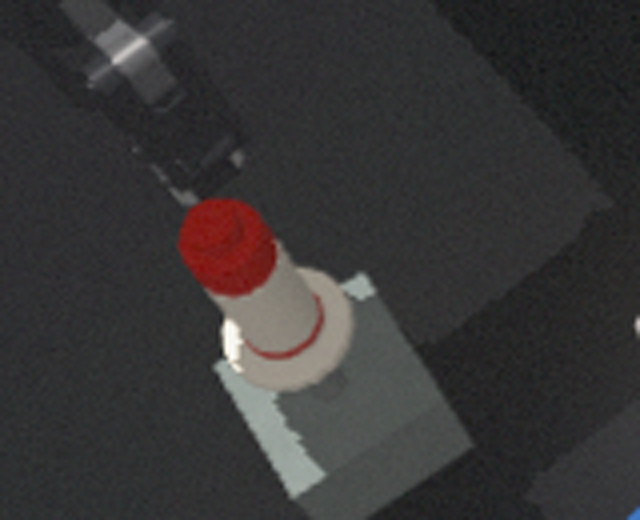

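```bash
python3 - <<'E'
from h import *
import cv2
print(plane("scene",93.4,267,220))
for p in((452+48,-257,270),(452-48,-248,270),(452,-253,320)):print((proj("scene",p)-[40,210])*4,proj("top",p))
f=lambda a:cv2.resize(a,None,fx=3,fy=3,interpolation=cv2.INTER_CUBIC)
g=lambda a:(255*(a/255.)**.4).astype(np.uint8)
s=cv2.imread("pics/s1.png");s=cv2.resize(s,(480,390))
t=get_image("top")[200:330,370:476]
cv2.imwrite("pics/s2.png",g(np.hstack([s,f(t)])))
E
```

```text
[ 457.1 -257.1]
[256.4 238.4] [456.4 229.4]
[82.  59.6] [456.5 286.3]
[113.2  76.4] [471.  255.9]
```

View pics/s2.png

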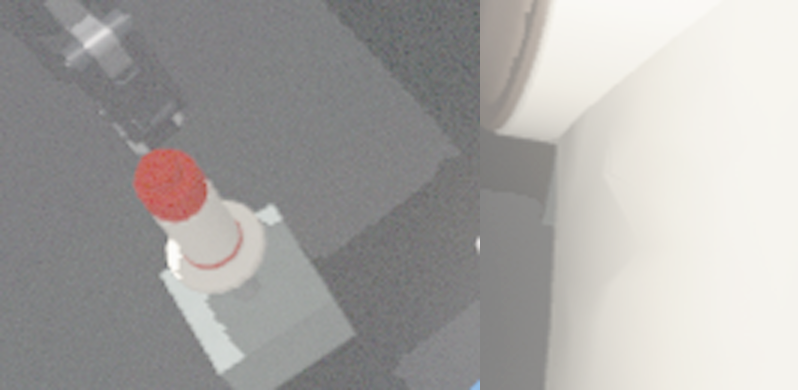

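The scene crop shows the red button at about (93.5,267) with the open +x finger just above it and nothing touching. The top view is blocked by the arm. I'll descend and grip.

{"fn": "drive_tool", "kwargs": {
  "moves": [
    [[0.0014, 0, 0.025, 0, 0, 0, 0], [0, 0, 0.025, 0, 0, 0, 0], [0, 0, 0.02, 0, 0, 0, 0], [0, 0, 0.015, 0, 0, 0, 0], [0, 0, 0.01, 0, 0, 0, 0], [0, 0, 0.006, 0, 0, 0, 0], [0, 0, 0, 0, 0, 0, 0]]
  ]
}}

```text
clock: 2.95
position: [450.6, -255.9, 174.1]
ee_rot: [-0.672, 0.74, 0.001, -0.001]
contact_force: [-0.0, 0.6, -0.0]
gripper_width: 85.3
```

{"fn": "drive_tool", "kwargs": {
  "moves": [
    [[0, 0, 0, 0, 0, 0, 120], [0, 0, 0, 0, 0, 0, 160], [0, 0, 0, 0, 0, 0, 200], [0, 0, 0, 0, 0, 0, 255], [0, 0, 0, 0, 0, 0, 255], [0, 0, 0, 0, 0, 0, 255], [0, 0, 0, 0, 0, 0, 255], [0, 0, 0, 0, 0, 0, 255]]
  ]
}}

```text
clock: 3.62
position: [452.3, -255.8, 176.2]
ee_rot: [-0.673, 0.74, -0.001, 0.0]
contact_force: [0.8, 0.5, 5.5]
gripper_width: 26.4
```

{"fn": "drive_tool", "kwargs": {
  "moves": [
    [[0, 0, 0, 0, 0, 0, 255], [0, 0, 0, 0, 0, 0, 255]]
  ]
}}

```text
clock: 3.78
position: [452.3, -255.8, 176.1]
ee_rot: [-0.673, 0.74, -0.001, 0.0]
contact_force: [-1.2, 0.3, 5.1]
gripper_width: 26.5
```

```bash
python3 - <<'E'
from h import *
import cv2
s=get_image("scene")[220:350,40:200]
s=(255*(s/255.)**.6).astype(np.uint8)
cv2.imwrite("pics/s3.png",cv2.resize(s,None,fx=4,fy=4,interpolation=cv2.INTER_CUBIC))
print(read_state()["wrist_torque"])
E
```

```text
[0.00696642 0.11497364 0.01474497]
```

View pics/s3.png

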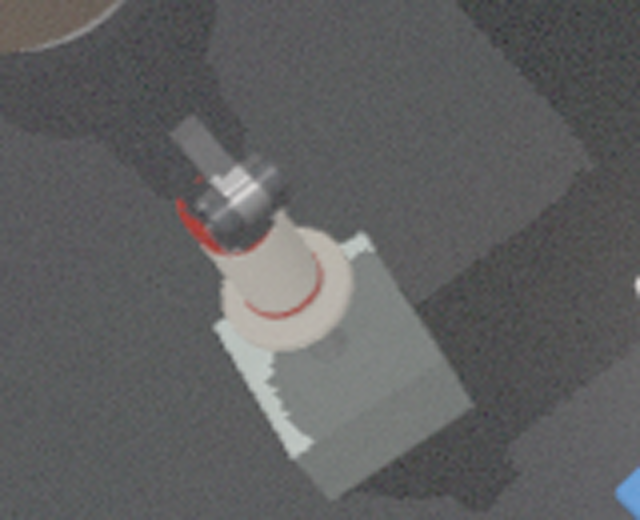

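```bash
python3 - <<'E'
from h import *
for x in(467,477):
  for z in(166,180,190,200,208): print(x,z,(proj("scene",(x,-257,z))-[40,220])*4)
E
```

```text
467 166 [276.8 263.2]
467 180 [266.  248.4]
467 190 [258.  237.6]
467 200 [250.  226.4]
467 208 [243.2 217.6]
477 166 [295.6 278.8]
477 180 [284.8 264.4]
477 190 [277.2 253.6]
477 200 [269.2 242.8]
477 208 [262.8 233.6]
```

{"fn": "drive_tool", "kwargs": {
  "moves": [
    [[0, 0, -0.005, 0, 0, 0, 255], [0, 0, -0.01, 0, 0, 0, 255], [0, 0, -0.01, 0, 0, 0, 255], [0, 0, -0.015, 0, 0, 0, 255], [0, 0, -0.015, 0, 0, 0, 255], [0, 0, -0.012, 0, 0, 0, 255], [0, 0, -0.008, 0, 0, 0, 255], [0, 0, 0, 0, 0, 0, 255]]
  ]
}}

```text
clock: 4.5
position: [452.4, -255.8, 252.4]
ee_rot: [-0.673, 0.74, -0.002, 0.001]
contact_force: [-0.4, -0.5, -2.8]
gripper_width: 26.5
```

```bash
python3 - <<'E'
from h import *
import cv2
s=get_image("scene")[190:340,20:180]
s=(255*(s/255.)**.6).astype(np.uint8)
cv2.imwrite("pics/s4.png",cv2.resize(s,None,fx=4,fy=4,interpolation=cv2.INTER_CUBIC))
r=read_state();print(r["wrist_torque"],r["contact_force"],r["position"])
print([(proj("scene",(452,-255,z))-[20,190])*4 for z in (75,185,193,288)])
E
```

```text
[-0.00841793  0.0055386  -0.01851614] [-1.01279564  0.33140488 -2.70906569] [ 451.78051136 -255.46111624  250.92178394]
[array([398.4, 444. ]), array([318. , 335.6]), array([311.2, 326.8]), array([223.2, 207.6])]
```

View pics/s4.png

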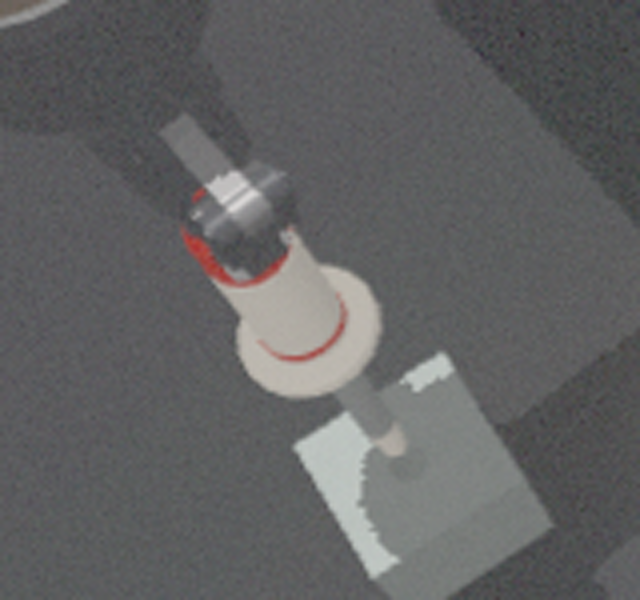

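The view shows the pipette lifted clear and hanging straight: collar at crop (309,333), nose at (398,450), both close to the projected axis. Next I carry it to the front of the empty place.

{"fn": "drive_tool", "kwargs": {
  "moves": [
    [[-0.015, -0.003, 0, 0, 0, 0, 255], [-0.03, -0.006, 0, 0, 0, 0, 255], [-0.037, -0.007, 0, 0, 0, 0, 255], [-0.039, -0.008, 0, 0, 0, 0, 255], [-0.039, -0.008, 0, 0, 0, 0, 255], [-0.037, -0.007, 0, 0, 0, 0, 255], [-0.0335, -0.006, 0, 0, 0, 0, 255], [-0.021, -0.0043, 0, 0, 0, 0, 255]]
  ]
}}

```text
clock: 5.22
position: [524.4, -6.8, 248.9]
ee_rot: [-0.674, 0.739, 0.001, -0.001]
contact_force: [1.4, -0.1, -1.9]
gripper_width: 26.6
```

{"fn": "drive_tool", "kwargs": {
  "moves": [
    [[0, 0, 0, 0, 0, 0, 255], [0, 0, 0, 0, 0, 0, 255], [0, 0, 0, 0, 0, 0, 255]]
  ]
}}

```text
clock: 5.47
position: [523.8, -10.0, 249.2]
ee_rot: [-0.673, 0.74, 0.001, -0.001]
contact_force: [0.1, 0.9, -2.0]
gripper_width: 26.6
```

```bash
python3 - <<'E'
from h import *
import cv2
s=get_image("scene")[100:300,190:390]
s=(255*(s/255.)**.7).astype(np.uint8)
cv2.imwrite("pics/s5.png",cv2.resize(s,None,fx=3,fy=3,interpolation=cv2.INTER_CUBIC))
r=read_state();print(r["position"],r["gripper_width"])
p=r["position"]
print([(proj("scene",(p[0],p[1],z))-[190,100])*3 for z in (80,190)])
E
```

```text
[523.88377782 -10.4583061  249.48411165] 26.6654641184865
[array([177. , 357.3]), array([164.7, 255.6])]
```

View pics/s5.png

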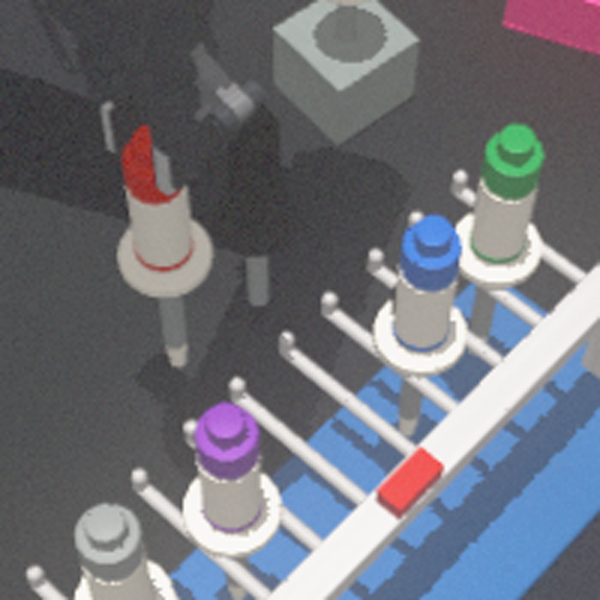

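The view shows the pipette in front of the empty place, nose at crop (178,362), matching the projection to within about 2 mm. Its line along x passes midway between the prong tips at (285,343) and (237,385). I'll move in now.

{"fn": "drive_tool", "kwargs": {
  "moves": [
    [[0, -0.008, 0, 0, 0, 0, 255], [0, -0.014, 0, 0, 0, 0, 255], [0, -0.018, 0, 0, 0, 0, 255], [0, -0.02, 0, 0, 0, 0, 255], [0, -0.02, 0, 0, 0, 0, 255], [0, -0.016, 0, 0, 0, 0, 255], [0, -0.01, 0, 0, 0, 0, 255], [0, -0.0045, 0, 0, 0, 0, 255]]
  ]
}}

```text
clock: 6.18
position: [636.0, -21.7, 249.1]
ee_rot: [-0.672, 0.741, 0.0, -0.0]
contact_force: [-0.8, -0.4, -0.8]
gripper_width: 26.8
```

{"fn": "drive_tool", "kwargs": {
  "moves": [
    [[0, 0, 0, 0, 0, 0, 255], [0, 0, 0.006, 0, 0, 0, 255], [0, 0, 0.008, 0, 0, 0, 255], [0, 0, 0.008, 0, 0, 0, 255], [0, 0, 0.005, 0, 0, 0, 255], [0, 0, 0, 0, 0, 0, 255], [0, 0, 0, 0, 0, 0, 255]]
  ]
}}

```text
clock: 6.77
position: [634.1, -20.2, 222.7]
ee_rot: [-0.673, 0.74, 0.0, -0.0]
contact_force: [0.2, 0.1, -0.3]
gripper_width: 26.3
```

```bash
python3 - <<'E'
from h import *
import cv2
s=get_image("scene")[140:300,210:390]
cv2.imwrite("pics/s6.png",cv2.resize(s,None,fx=4,fy=3.75 if 0 else 4,interpolation=cv2.INTER_CUBIC)[:600])
r=read_state();print(r["position"],r["gripper_width"],r["contact_force"])
E
```

```text
[634.53091577 -20.24820429 223.28719036] 26.443699819633977 [-0.55856025 -0.20965928 -0.98272545]
```

View pics/s6.png

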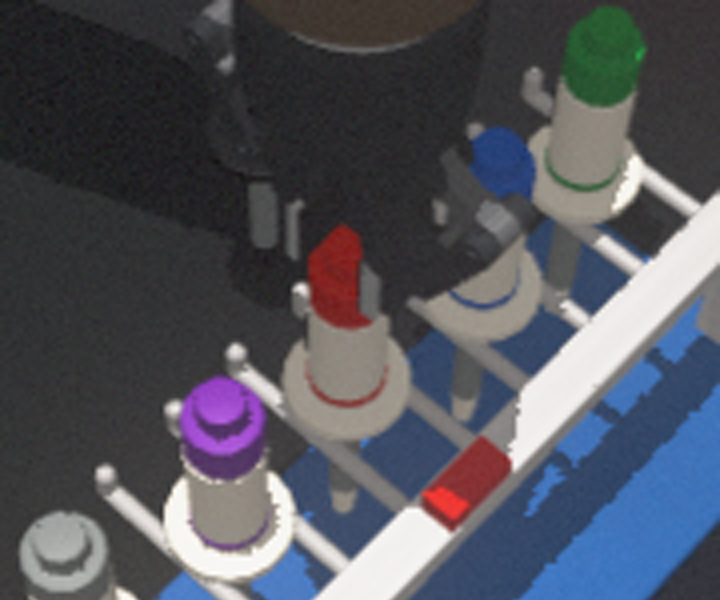

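The shaft is between the prongs and the neighbours haven't moved (blue collar at (480,285), purple at (230,515)). I'll lower it onto the prongs.

{"fn": "drive_tool", "kwargs": {
  "moves": [
    [[0, 0, 0.004, 0, 0, 0, 255], [0, 0, 0.003, 0, 0, 0, 255], [0, 0, 0.002, 0, 0, 0, 255], [0, 0, 0, 0, 0, 0, 255], [0, 0, 0, 0, 0, 0, 255]]
  ]
}}

```text
clock: 7.23
position: [634.5, -20.3, 213.9]
ee_rot: [-0.673, 0.74, 0.0, -0.0]
contact_force: [-0.3, -0.5, -1.4]
gripper_width: 26.3
```

{"fn": "drive_tool", "kwargs": {
  "moves": [
    [[0, 0, 0.0015, 0, 0, 0, 255], [0, 0, 0.001, 0, 0, 0, 255], [0, 0, 0, 0, 0, 0, 255], [0, 0, 0, 0, 0, 0, 255]]
  ]
}}

```text
clock: 7.57
position: [634.6, -20.3, 211.6]
ee_rot: [-0.673, 0.74, 0.0, -0.0]
contact_force: [0.5, 0.4, -1.6]
gripper_width: 26.3
```

{"fn": "drive_tool", "kwargs": {
  "moves": [
    [[0, 0, 0.001, 0, 0, 0, 255], [0, 0, 0.0005, 0, 0, 0, 255], [0, 0, 0, 0, 0, 0, 255], [0, 0, 0, 0, 0, 0, 255]]
  ]
}}

```text
clock: 7.9
position: [634.9, -20.3, 211.2]
ee_rot: [-0.673, 0.74, -0.001, 0.001]
contact_force: [-1.0, -0.2, 3.7]
gripper_width: 26.6
```

{"fn": "drive_tool", "kwargs": {
  "moves": [
    [[0, 0, 0.001, 0, 0, 0, 255], [0, 0, 0.0, 0, 0, 0, 255], [0, 0, 0, 0, 0, 0, 255], [0, 0, 0, 0, 0, 0, 255]]
  ]
}}

```text
clock: 8.23
position: [635.2, -20.4, 211.2]
ee_rot: [-0.673, 0.74, -0.001, 0.001]
contact_force: [-2.4, 0.3, 8.1]
gripper_width: 26.5
```

{"fn": "drive_tool", "kwargs": {
  "moves": [
    [[0, 0, -0.001, 0, 0, 0, 255], [0, 0, 0, 0, 0, 0, 160], [0, 0, 0, 0, 0, 0, 140], [0, 0, 0, 0, 0, 0, 110], [0, 0, 0, 0, 0, 0, 70], [0, 0, 0, 0, 0, 0, 40], [0, 0, 0, 0, 0, 0, 40], [0, 0, 0, 0, 0, 0, 40]]
  ]
}}

```text
clock: 8.9
position: [634.5, -20.3, 209.9]
ee_rot: [-0.673, 0.74, 0.0, -0.0]
contact_force: [0.8, 0.3, 0.6]
gripper_width: 72.1
```

```bash
python3 - <<'E'
from h import *
import cv2
s=get_image("scene")[140:300,210:390]
cv2.imwrite("pics/s7.png",cv2.resize(s,None,fx=4,fy=4,interpolation=cv2.INTER_CUBIC)[:600])
E
```

```text
(no output)
```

View pics/s7.png

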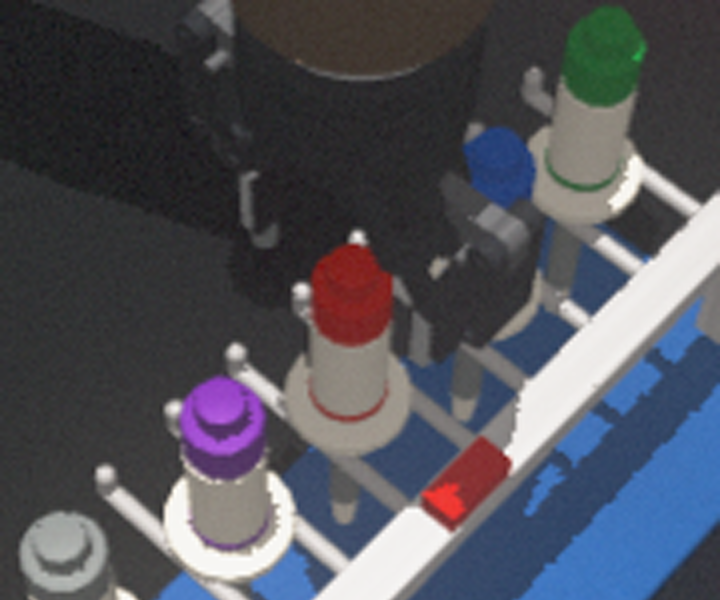

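The pipette is released and hangs upright on its collar at (347,400), with both fingers clear. I'll retreat straight up.

{"fn": "drive_tool", "kwargs": {
  "moves": [
    [[0, 0, -0.005, 0, 0, 0, 40], [0, 0, -0.01, 0, 0, 0, 40], [0, 0, -0.015, 0, 0, 0, 40], [0, 0, -0.02, 0, 0, 0, 40], [0, 0, -0.02, 0, 0, 0, 40], [0, 0, -0.02, 0, 0, 0, 40], [0, 0, -0.02, 0, 0, 0, 40], [0, 0, -0.01, 0, 0, 0, 40]]
  ]
}}

```text
clock: 9.62
position: [635.5, -20.5, 334.5]
ee_rot: [-0.673, 0.74, -0.002, 0.002]
contact_force: [1.1, -0.9, 0.9]
gripper_width: 71.9
```

{"fn": "drive_tool", "kwargs": {
  "moves": [
    [[0, 0.02, 0, 0, 0, 0, 40], [0, 0.035, 0, 0, 0, 0, 40], [0, 0.035, 0, 0, 0, 0, 40], [0, 0.035, 0, 0, 0, 0, 40], [0, 0.02, 0, 0, 0, 0, 40], [0, 0, 0, 0, 0, 0, 40], [0, 0, 0, 0, 0, 0, 40]]
  ]
}}

```text
clock: 10.2
position: [489.6, -6.4, 331.4]
ee_rot: [-0.673, 0.74, -0.001, 0.001]
contact_force: [-0.1, 0.4, 0.2]
gripper_width: 71.9
```

```bash
python3 - <<'E'
from h import *
import cv2
f=lambda a:cv2.resize(a,(400,400),interpolation=cv2.INTER_CUBIC)
s=get_image("scene")[130:330,190:390];t=get_image("top")[80:280,210:410]
cv2.imwrite("pics/s8.png",np.hstack([f(s),f(t)]))
r=read_state();print(r["position"],r["contact_force"])
E
```

```text
[490.79124225  -6.40725134 330.35136991] [1.27207567e+00 4.10114895e-01 4.92225584e-04]
```

View pics/s8.png

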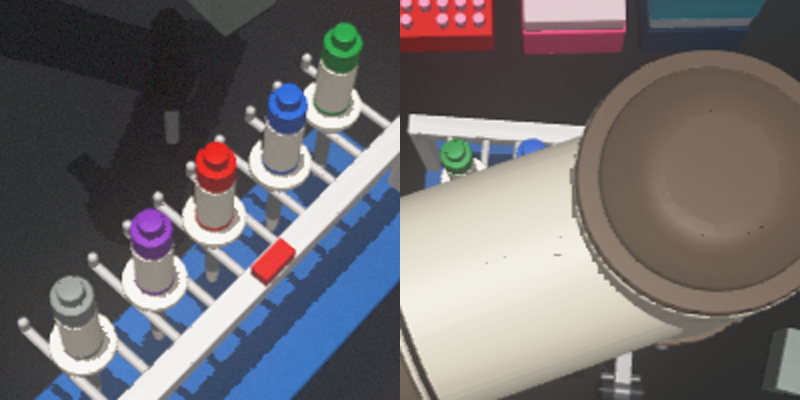

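The view shows all five pipettes hanging upright in an even row. Red is in the middle at (213,215), with blue (280,160) and purple (155,273) in their places and the arm clear.

```bash
python3 -c "from bench import *;print(job_done())"
```

```text
the job is handed in; nothing more can be done
None
```

The red-capped pipette now hangs upright by its collar on the empty place, between the blue and purple ones, and I handed the job in at about 10 s on the clock.

- **Placing:** I gripped it by the handle, lifted it out of its block, brought it in along the prongs and lowered it until the collar touched. Contact came at a tool height of 211 mm, where I had predicted it, with about 8 N of force. Then I let go and moved the arm away.
- **Last check:** the scene camera showed all five pipettes hanging upright in an even row, with blue and purple where they were before. The force on the tool was about zero. The top camera was partly blocked by the arm, so it could not confirm this.
- **Disagreements:**
  - The gripper read 26.5 mm on the 30 mm handle.
  - The fingers looked higher on the handle than I had worked out.
  - The two cameras differed by 2–6 mm.
  - None of these affected the result: the grip held without slipping.

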